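Lap the test face of the tall metal sample on the sprung lapping table

ROBOT

A 6-joint arm with a two-finger parallel gripper is mounted at the origin on a cart in front of the work surface, level with it; the furniture and walls round the work are solid. World frame = base frame: x ahead of the robot, y to its left, z up, the work surface at z = 0. Lengths are in mm, angles in rad, forces in N, time in s.
With the tool pointing down it reaches from about 300 to 775 mm from the base axis. Payload 14.6 kg.
Tool frame: the origin (TCP) lies on the centre line of the jaws, within the pads' length; the fingertips stand 19 mm ahead of it and the grasp point (between the pads) is the TCP (bot.tip_reach is the distance from the TCP to the fingertips, in mm); y points along the fingers, x is the direction in which the jaws open and shut, and the axes are right-handed (so a half turn about y gives the same grasp; the last joint's range is limited). The gripper opens to 85 mm and grips with 20 to 120 N. Pads are 22 mm wide; open, the fingers measure 114 mm over their backs; the gripper's body (76 mm by 85 mm) begins 54 mm behind the grasp point. The pads swing forward as they close: fully open they stand 13 mm farther back than shut.
Start: joints at [-1.187, 0.3, 1.521, -0, 1.321, -0.067], TCP at [239.619, -495.048, 250.281] pointing down, gripper open.
Joint ranges: [-3.03, 3.03], [-0.79, 2.21], [0.23, 2.52], [-1.04, 4.18], [0, 3.07], [-2.55, 2.55]. Speed limits (rad/s): [2.22, 2.22, 2.57, 3.14, 3.14, 3.14].

INTERFACE

Orientations are given as a unit quaternion [w, x, y, z].
In Python, from rig import bot gives the robot as it stands. Calls block until the motion is done:
- bot.move_to(position, orientation): joint-space move of the TCP to a pose.
- bot.servo_line(position, attitude=None, speed=150, until_force=None): straight line of the TCP; attitude=None keeps the orientation; speed is the mean speed in mm/s. With until_force (N) it stops when the force on the tool has changed by that much, and returns True; else False.
- bot.move_joints(angles): joint-space move.
- bot.move_gripper(opening, grip_force=None): finger opening in mm; grip_force is the grip in N (None keeps the last); returns when the fingers have stopped.
- bot.dwell(seconds).
- bot.ik(position, orientation): joint angles nearest the present ones, or None.
- bot.read_state(): the state.
- bot.read_camera(name): name is "scene" or "top"; returns a dict with "image" (384x512x3 uint8, blue, green, red), "depth" (384x512 float32, mm along the optical axis (not along the pixel's ray), 0 where there is no reading), "fovy" (degrees; the focal length in pixels is half the picture's height over the tangent of half this angle, whatever the lens; pixels are square), "cx", "cy" (the principal point, pixels), "k1" (the pictures are not rectified: a ray, as slopes to the right and down, at radius r is drawn at 1 + k1 r^2 times it, then the intrinsics apply), "eye" and "attitude" of the camera in the world. Camera axes: x right, y down, z forward; pixel columns grow to the right and rows downward; lengths in mm; the calibration is good to about 2 mm. A picture is of the moment at which its call begins.
A pose or a line that the arm cannot do raises bot.MotionError and nothing moves.
- bot.finish_job(): hands the job in, once; it reports no verdict.
The state is a dict: "clock": time; "joint_positions": joint angles; "qvel": joint speeds; "effort": joint torques, N m; "ee_pos": TCP position; "tool_rot": TCP orientation; "ft_force": force on the tool from outside, world axes, zero at the start; "moment": the same for the moment, N m; "grip_width": finger opening in mm.
Only numpy, scipy, OpenCV 4.12 (cv2) and the standard library are available. Lean on these libraries where they do the work, as an engineer would, in place of code of your own. Each camera call takes 0.05 s, during which the arm holds its last target. There are 200 camera calls.

TASK

Of the three round metal samples on the bench, take the tallest and lap its lower face in one pass: set it upright at the start of the pass, near the open end of the abrasive sheet, press until the sprung table has sunk about half its travel, and draw it straight along the middle of the sheet to the finish of the pass, short of the clamp bar at the other end, keeping the table pressed down all the way but never down to its stop. Then let the table come up again and leave the sample standing there.

Things in the scene. Friction and masses are not known exactly. Their poses are not given: they have to be found in the camera images.
- tall_sample_center (a point): Centre, half-way up, of the tallest of three round bare-metal samples: an upright cylinder 34 mm in diameter, 45 mm high, 0.2 to 0.36 kg, loose on the bench; z along the cylinder. Two shorter ones (36 mm diameter by 28 mm, 38 by 16 mm), not needed, stand 95 mm or more away. Take it round its side from above; gripped above its middle, the fingertips stay clear of the sheet.
- lap_start (a point): Start of the pass: point on the top of the brown-grey abrasive sheet, on its centre line, 55 mm from the open end of the platen (aluminium slab 280 x 80 mm on springs over a fixed grey base 290 x 100 mm). x runs along the sheet from start to finish (160 mm to lap_finish), y across, z up. Unpressed it is 52 mm above the bench; it sinks with the platen.
- lap_finish (a point): Finish of the pass: point on the top of the sheet, on its centre line, 47 mm short of the dark steel clamp bar across the platen that holds the sheet at that end (16 mm wide, 7 mm high, its two screw heads reaching 14 mm above the sheet). Same axes as lap_start; sinks with the platen.
- platen (a joint): How far the sprung platen is pressed down, in m: 0 at rest (also with a sample merely standing on it), 0.016 at its stop. It moves only straight down and up. It begins to sink at about 5 N and takes about 0.7 N more for each mm; it rises by itself when let go.
Things that resemble listed ones, but are neither listed nor needed, are in the scene too. Leave any brown look-alike of the part that bears tall_sample_center alone.

How it is judged (in metres and radians):
On the way, in this order (a step that is already met when the one before it is completed fails the run):
1. the tall sample, held and pressed flat on the abrasive at the start of the pass (within 15 mm along, 20 mm across), the table sunk 2 to 14.5 mm (x of tall_sample_center in the frame of lap_start between -0.015 and 0.015 m and y of tall_sample_center in the frame of lap_start between -0.02 and 0.02 m and angle between tall_sample_center's own z axis and vertical below 0.175 rad and contact force between tall_sample and platen above 2 N and contact force between the fingers and tall_sample above 1 N and value of joint platen between 0.002 and 0.0145 m), for 0.2 s.
2. still held and pressed the same way in the first third of the pass (x of tall_sample_center in the frame of lap_start between 0.02 and 0.055 m and y of tall_sample_center in the frame of lap_start between -0.02 and 0.02 m and angle between tall_sample_center's own z axis and vertical below 0.175 rad and contact force between tall_sample and platen above 2 N and contact force between the fingers and tall_sample above 1 N and value of joint platen between 0.002 and 0.0145 m), for 0.1 s.
3. still held and pressed in the middle of the pass (x of tall_sample_center in the frame of lap_start between 0.06 and 0.1 m and y of tall_sample_center in the frame of lap_start between -0.02 and 0.02 m and angle between tall_sample_center's own z axis and vertical below 0.175 rad and contact force between tall_sample and platen above 2 N and contact force between the fingers and tall_sample above 1 N and value of joint platen between 0.002 and 0.0145 m), for 0.1 s.
4. still held and pressed in the last third of the pass (x of tall_sample_center in the frame of lap_start between 0.105 and 0.14 m and y of tall_sample_center in the frame of lap_start between -0.02 and 0.02 m and angle between tall_sample_center's own z axis and vertical below 0.175 rad and contact force between tall_sample and platen above 2 N and contact force between the fingers and tall_sample above 1 N and value of joint platen between 0.002 and 0.0145 m), for 0.1 s.
5. still held and pressed at the finish (within 15 mm along the pass) (x of tall_sample_center in the frame of lap_start between 0.145 and 0.175 m and y of tall_sample_center in the frame of lap_start between -0.02 and 0.02 m and angle between tall_sample_center's own z axis and vertical below 0.175 rad and contact force between tall_sample and platen above 2 N and contact force between the fingers and tall_sample above 1 N and value of joint platen between 0.002 and 0.0145 m), for 0.1 s.
At the end, for the whole second after the job is handed in: The tall sample stands upright and still (within about 6 degrees) on the abrasive sheet, released, its centre within 20 mm of the finish point, and the platen is up again (within 2 mm) (horizontal distance between tall_sample_center and lap_finish below 0.02 m and angle between tall_sample_center's own z axis and vertical below 0.1 rad and z of tall_sample_center in the frame of lap_start between 0.019 and 0.026 m and value of joint platen below 0.002 m and linear speed of tall_sample below 0.02 m/s and contact force between the fingers and tall_sample below 0.1 N); the robot touches nothing.
It fails at once if the platen is pressed down to its stop (sunk more than 15.5 mm) (value of joint platen above 0.0155 m).
It also fails if it takes over 45 s, if anything falls off the work surface, if the arm or the gripper's body presses on something with over 40 N, if the wrist force passes 120 N, or if a joint passes its speed limit or range.

## Working session

There is one attempt and no reset: what is moved stays moved. The work goes in short steps, each a Python script; the robot and the scene stay as the last script left them, time stands still between calls to the robot, and variables do not carry over. Pictures are saved under pics/ and viewed, about 8 in all and at most 12, crops included, and the job is handed in when it is done.

```bash
mkdir -p pics && cat > h.py <<'E'
import numpy as np, cv2
from rig import bot
from scipy.spatial.transform import Rotation as R
def rot(q): return R.from_quat([q[1],q[2],q[3],q[0]])
def cloud(c):
    """world point (mm) for every pixel with depth; also rays"""
    h,w=c["depth"].shape; f=h/2/np.tan(np.radians(c["fovy"])/2)
    u,v=np.meshgrid(np.arange(w),np.arange(h)); x=(u-c["cx"])/f; y=(v-c["cy"])/f
    K=np.eye(3); p=np.stack([x,y],-1).reshape(-1,1,2).astype(np.float64)
    s=cv2.undistortPoints(p,K,np.array([c["k1"],0,0,0.])).reshape(h,w,2)
    d=np.dstack([s,np.ones((h,w))])
    ray=(rot(c["attitude"]).apply(d.reshape(-1,3))).reshape(h,w,3)
    return np.array(c["eye"])+ray*c["depth"][...,None], ray
def plane(c,ray,u,v,z):
    e=np.array(c["eye"]); r=ray[int(v),int(u)]; return e+r*(z-e[2])/r[2]
E
python3 - <<'E'
from h import *
for n in("scene","top"):
    c=bot.read_camera(n); np.save(f"{n}.npy",c,allow_pickle=True); print(n,c["eye"],c["attitude"],c["fovy"],c["k1"])
    cv2.imwrite(f"pics/{n}1.png",cv2.resize(c["image"],(800,600),interpolation=cv2.INTER_CUBIC))
print(bot.read_state())
E
```

```text
scene [-205.62868844  534.07338564  815.84000179] [ 0.16807239 -0.38863433  0.82742512 -0.36889388] 44.666999717451446 0.02164124113100745
top [ 358.25326149  -38.58416061 1059.53077681] [ 0.03910954 -0.70171021  0.71074309 -0.03029015] 43.09005961179501 -0.1333865902615521
{'clock': 0.1, 'joint_positions': array([-1.18657367e+00,  3.00385863e-01,  1.52148788e+00, -1.48481824e-05,
        1.32077905e+00, -6.65741373e-02]), 'qvel': array([ 0.00042235, -0.00109296, -0.00253861,  0.00069108,  0.001113  ,
        0.00137769]), 'effort': array([ 6.46977987e-04, -5.44377100e+01, -3.62370980e+01, -8.90990032e-05,
        3.05627720e-03,  5.59987018e-05]), 'ee_pos': array([ 239.55890486, -494.86883669,  249.80750824]), 'tool_rot': array([ 0.59931619, -0.59888487,  0.37591066, -0.37529747]), 'ft_force': array([-0.56115919,  0.2278751 , -0.42711787]), 'moment': array([0.00462213, 0.01637271, 0.01750094]), 'grip_width': 85.3655524441748}
```

View pics/scene1.png

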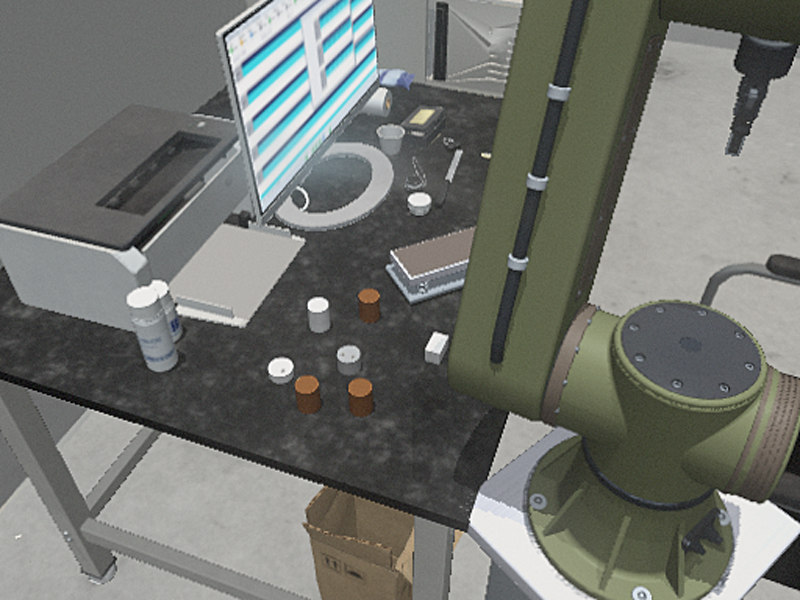

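View pics/top1.png

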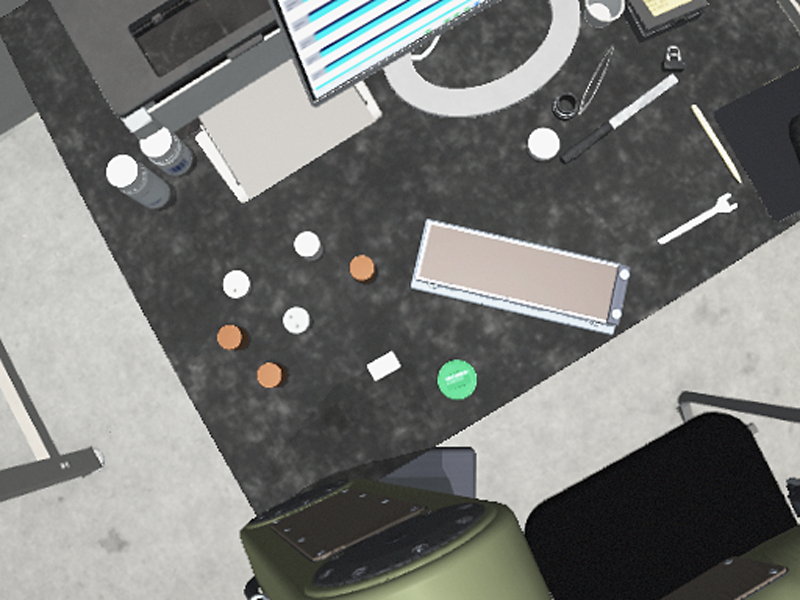

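Top view: the bare-metal candidates are (307,244), (296,319) and (236,284) in the 800-px picture. In the scene view they are (318,313), (348,358) and (281,370). The first looks tallest. The brown cylinders are look-alikes. The platen runs from its open end at (420,255) to the clamp bar at (620,290). Next I measure all of these and take a crop to confirm.

```bash
python3 - <<'E'
from h import *
c=np.load("top.npy",allow_pickle=True).item(); P,ray=cloud(c); s=.64
for n,(u,v) in dict(A=(307,244),B=(296,319),C=(236,284),D=(543,143)).items():
    u*=s;v*=s; m=np.zeros(P.shape[:2],bool); m[int(v)-14:int(v)+15,int(u)-14:int(u)+15]=1
    zt=np.median(P[int(v)-3:int(v)+4,int(u)-3:int(u)+4,2]); q=P[m&(abs(P[...,2]-zt)<3)]
    (x,y),r=cv2.minEnclosingCircle(q[:,:2].astype(np.float32)); print(n,zt,q.mean(0),x,y,2*r)
m=np.zeros(P.shape[:2],np.uint8); m[130:220,255:410]=1
z=P[...,2]; print("sheet z",np.median(z[150:190,290:380]))
t=(m>0)&(z>44)&(z<58); q=P[t]
print("platen rect",cv2.minAreaRect(q[:,:2].astype(np.float32)), q[:,:2].min(0),q[:,:2].max(0))
hsv=cv2.cvtColor(c["image"],cv2.COLOR_BGR2HSV); print(hsv[165,330])
b=(m>0)&(hsv[...,1]>25)&(hsv[...,0]<20)&(z>44)&(z<58)
k,l,st,ce=cv2.connectedComponentsWithStats(b.astype(np.uint8)); i=1+st[1:,4].argmax()
print("sheet rect",cv2.minAreaRect(P[l==i][:,:2].astype(np.float32)))
for n,(u,v) in dict(open=(418,255),scr1=(624,273),scr2=(616,314)).items(): print(n,plane(c,ray,u*s,v*s,62))
d=np.load("scene.npy",allow_pickle=True).item(); im=d["image"]; a=cv2.resize(im[180:280,160:290],(780,600),interpolation=cv2.INTER_CUBIC)
cv2.imwrite("pics/crop.png",a)
E
```

```text
A 45.292862053805834 [523.22036538 103.91518625  45.3492047 ] 523.0435791015625 103.76436614990234 33.704532623291016
B 28.844493554433484 [423.11965825 121.23074507  28.75854195] 422.8793640136719 120.89527893066406 35.65399932861328
C 16.445084632370026 [474.47646546 206.12255918  16.34270396] 474.1537780761719 206.23536682128906 37.100730895996094
D 24.015796392225184 [ 666.84401178 -225.64444015   24.0648784 ] 667.0322265625 -225.18006896972656 45.10541534423828
sheet z 51.629255056123554
platen rect ((480.0211181640625, -187.316162109375), (279.6242370605469, 79.09236145019531), 76.0018310546875) [ 409.45090322 -329.37458561] [550.491151   -44.20566991]
[  9  24 201]
sheet rect ((472.9472351074219, -218.06466674804688), (183.53564453125, 71.07714080810547), 75.72314453125)
open [504.14152438 -46.62022167  62.        ]
scr1 [ 477.69264639 -321.35734806   62.        ]
scr2 [ 423.62345995 -308.59874992   62.        ]
```

View pics/crop.png

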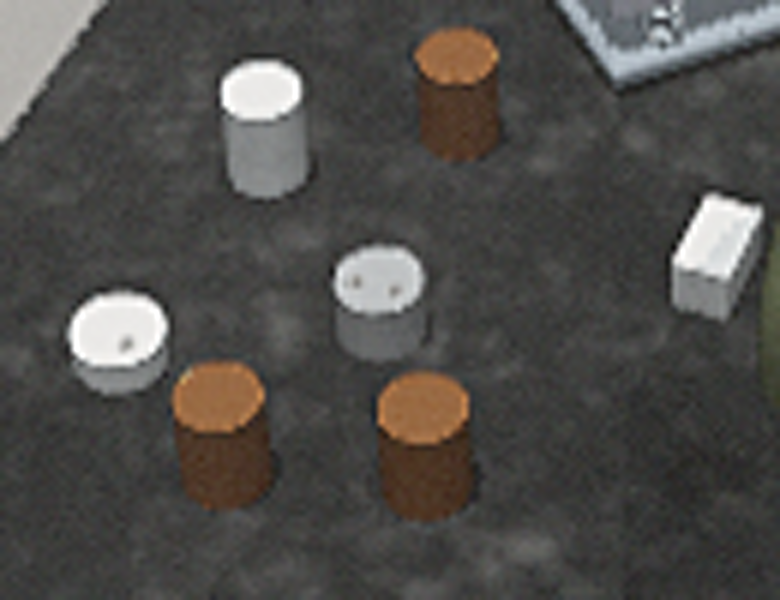

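A is the tall sample: its top is at z=45.3 and its diameter 33.7 mm, and it is bare metal at crop (262,130). B and C have their tops at 28.8 and 16.4 mm, and the browns are look-alikes. The platen rectangle measures 279.6 x 79.1 mm and the pass runs toward -y. I'll grasp with the jaws across the pass.

```bash
cat >> h.py <<'E'
a=np.radians(75.9); D=-np.array([np.cos(a),np.sin(a)]); C=np.array([480.,-187.3]); S=C-85*D; F=S+160*D
def quat(s):
    x=s*np.array([-D[1],D[0],0]); y=np.array([0,0,-1.]); q=R.from_matrix(np.stack([x,y,np.cross(x,y)],1)).as_quat(); return [q[3],*q[:3]]
def st(t=""):
    s=bot.read_state(); print(t,round(s["clock"],2),s["ee_pos"].round(1),s["ft_force"].round(1),round(s["grip_width"],1))
E
python3 - <<'E'
from h import *
A=[523.1,103.8]; print(S,F)
js=[bot.ik([*A,150],quat(s)) for s in(1,-1)]; print(js)
g=[i for i in(0,1) if js[i] is not None]; i=min(g,key=lambda i:abs(js[i][5])); sg=(1,-1)[i]; q=quat(sg); print("sign",sg)
bot.move_to([*A,150],q); bot.move_gripper(56); st("above")
bot.servo_line([*A,31],speed=120); st("down")
c=bot.read_camera("scene"); cv2.imwrite("pics/g.png",cv2.resize(c["image"][150:290,130:320],(780,575),interpolation=cv2.INTER_CUBIC))
E
```

```text
[ 500.707276  -104.8608787] [ 461.72887412 -260.04040115]
[array([ 1.27204441e-01,  3.68587280e-01,  1.67741617e+00, -4.44089210e-16,
        1.09558921e+00,  3.73295865e-01]), None]
sign 1
above 2.89 [523.1 103.7 150. ] [-0.1  0.1 -0.2] 55.7
down 4.03 [523.5 103.9  31.7] [-0.3 -0.2  0.8] 56.0
```

View pics/g.png

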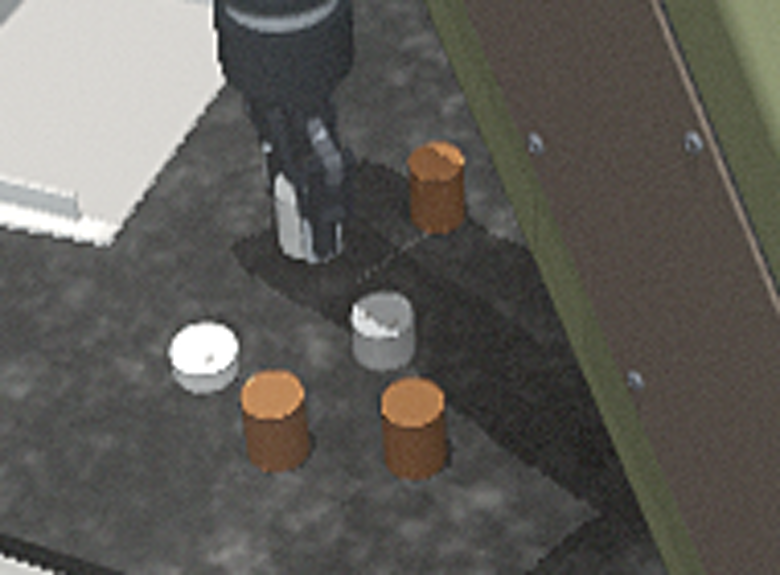

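The sample stands between the jaws at crop (300,220) and the neighbours are clear. Now grip, lift and go above the start.

```bash
python3 - <<'E'
from h import *
q=quat(1)
bot.move_gripper(20,grip_force=90); st("grip")
p=bot.read_state()["ee_pos"]
bot.servo_line([p[0],p[1],150],speed=120); st("lift")
bot.move_to([*S,150],q); bot.servo_line([*S,100],q,speed=100); bot.dwell(.3); st("over start")
c=bot.read_camera("top"); cv2.imwrite("pics/t2.png",cv2.resize(c["image"][100:260,220:430],(787,600),interpolation=cv2.INTER_CUBIC))
c=bot.read_camera("scene"); cv2.imwrite("pics/s2.png",cv2.resize(c["image"][100:250,200:400],(800,600),interpolation=cv2.INTER_CUBIC))
E
```

```text
grip 4.42 [523.6 103.9  32. ] [-1.1 -0.8  7.9] 32.2
lift 5.57 [523.2 103.8 149.2] [-0.4 -0.  -3.6] 31.7
over start 7.37 [ 500.9 -104.9  100.4] [-0.4 -0.9 -4.6] 32.1
```

View pics/s2.png

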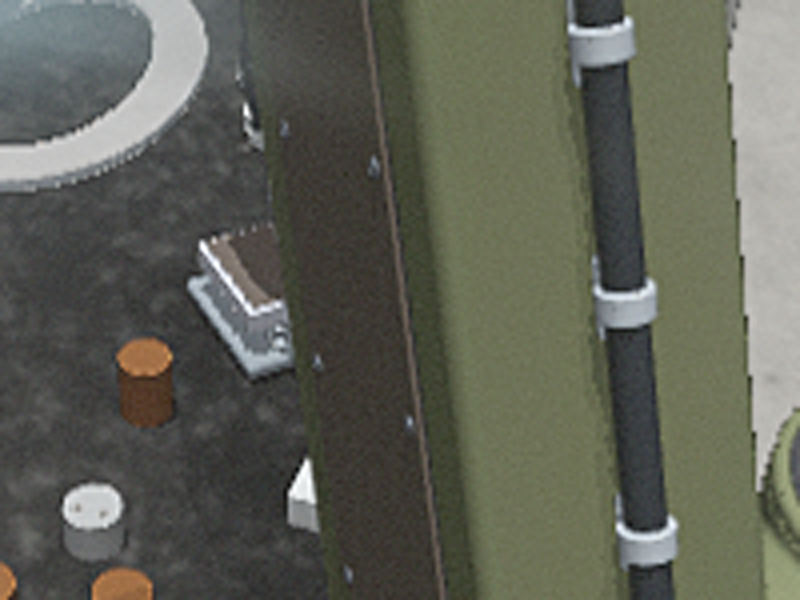

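View pics/t2.png

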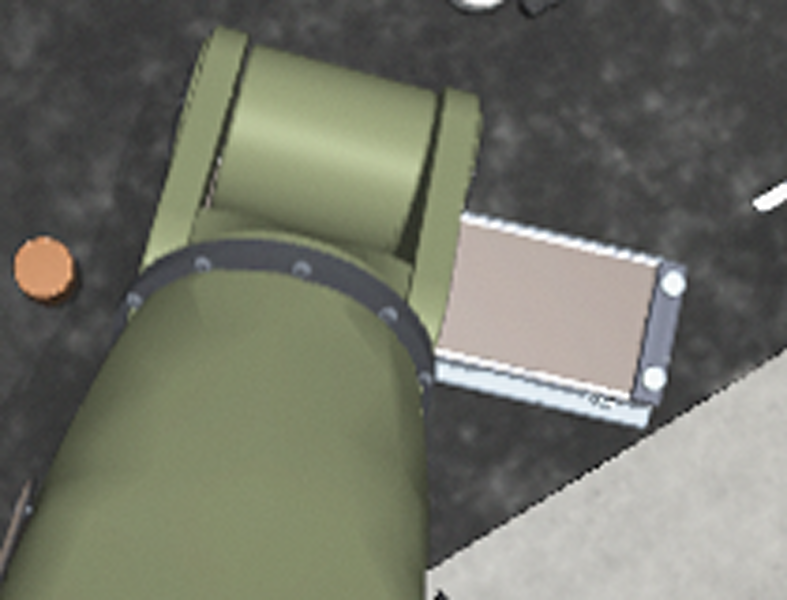

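The arm hides the sample in both views, but the grip width of 32 mm and about 3.5 N of added weight show it is held. Next I find contact, then press in small steps while watching the force.

```bash
python3 - <<'E'
from h import *
q=quat(1)
print(bot.servo_line([*S,79],q,speed=15,until_force=3.5)); st("contact?")
bot.dwell(.2); st("settled")
for z in (79,75.5):
    bot.servo_line([*S,z],q,speed=15); bot.dwell(.3); st(f"press {z}")
E
```

```text
True
contact? 8.49 [ 500.7 -104.9   83.1] [ 1.6 -0.6  2. ] 32.0
settled 8.69 [ 500.6 -104.9   83.1] [3.2 0.3 2.6] 32.0
press 79 9.39 [ 500.6 -104.9   79. ] [-0.3 -0.2  4.3] 32.0
press 75.5 10.07 [ 500.7 -104.9   75.6] [-0.5  0.2  7.6] 32.2
```

Contact came at z=83.1, as predicted. The table is sunk about 7.5 mm with about 11.8 N of reaction. Now the draw.

```bash
python3 - <<'E'
from h import *
q=quat(1)
for d in (37,80,122,160):
    bot.servo_line([*(S+d*D),75.5],q,speed=40); bot.dwell(.2); st(f"at {d}")
E
```

```text
at 37 11.35 [ 491.8 -140.5   75.7] [1.2 2.4 7.7] 32.0
at 80 12.78 [ 481.3 -182.1   75.6] [0.6 3.7 8. ] 31.8
at 122 14.18 [ 471.1 -222.8   75.6] [0.9 2.5 6.7] 32.1
at 160 15.47 [ 461.8 -259.7   75.6] [0.4 3.2 7.2] 32.4
```

Force held at about 7 N throughout. Now let the table up to the contact height, release and retreat.

```bash
python3 - <<'E'
from h import *
q=quat(1)
bot.servo_line([*F,82.8],q,speed=15); bot.dwell(.4); st("up")
bot.move_gripper(56); bot.dwell(.2); st("open")
bot.servo_line([*F,180],q,speed=80); st("clear")
bot.move_to([300,150,250],q); bot.dwell(.3); st("away")
c=bot.read_camera("top"); P,ray=cloud(c); z=P[...,2]
m=np.zeros(z.shape,bool); m[130:220,255:410]=1; t=m&(z>90)&(z<104); p=P[t]
if len(p):
    print("top",np.median(p[:,2]),cv2.minEnclosingCircle(p[:,:2].astype(np.float32))); o=np.array(cv2.minEnclosingCircle(p[:,:2].astype(np.float32))[0])-F; print("along",o@D,"across",o@[-D[1],D[0]],"top z spread",p[:,2].std(),len(p))
print("sheet z",np.median(z[(m)&(z>44)&(z<58)]))
cv2.imwrite("pics/end.png",cv2.resize(c["image"][100:260,220:430],(787,600),interpolation=cv2.INTER_CUBIC))
E
```

```text
up 16.51 [ 461.6 -260.    82.7] [0.5 2.4 3.3] 32.0
open 17.07 [ 461.7 -260.1   82.8] [ 0.1 -0.8  0.1] 56.2
clear 18.43 [ 461.6 -259.9  179.5] [-0.6 -0.8 -0.1] 56.0
away 20.38 [300.2 149.8 249.9] [-1.2  0.7 -0.1] 56.1
top 96.9320183238035 ((460.10595703125, -258.5228576660156), 16.733497619628906)
along -1.07645598881909 across -1.9437182365223613 top z spread 2.006998988487301 217
sheet z 52.15525911029658
```

View pics/end.png

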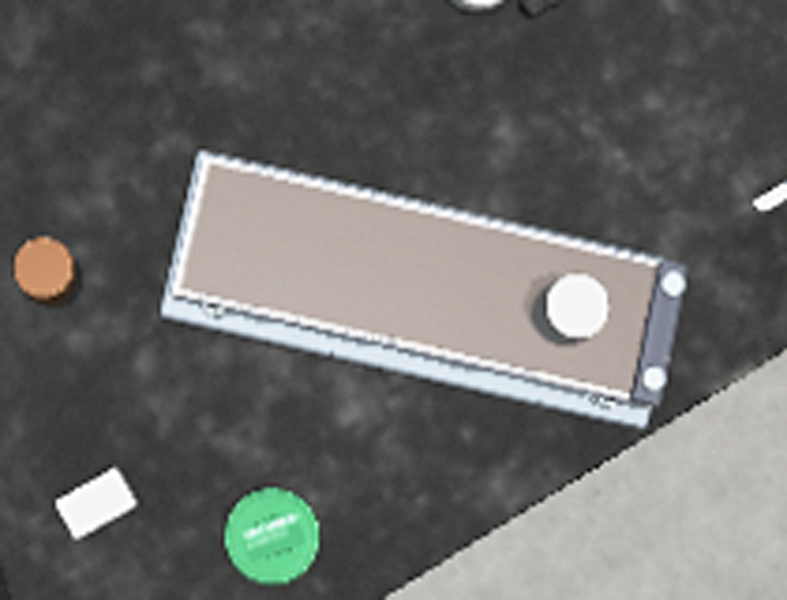

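The sample stands upright on the sheet at crop (577,306), centred and short of the clamp bar at (658,330). The platen is up.

```bash
python3 -c "
from rig import bot
bot.finish_job()"
```

```text
the job is handed in; nothing more can be done
```

I lapped the tallest sample in one pass and left it standing at the finish. The job is handed in; it reports no verdict.

- **Pass:** I gripped the sample across the pass and found contact at tool height 83.1 mm. I pressed about 7.5 mm down and drew it the full 160 mm. The tool read 6.7–8.0 N wherever I checked during the draw, or about 11–12 N on the sample once its weight is counted. I then let the table up, released the sample and moved the arm clear.
- **Last checks:** The sample stands about 2 mm from the finish point (1 mm short, 2 mm across). Its top is at 96.9 mm and the sheet at 52.2 mm, which matches an upright sample on a raised table. The robot touches nothing, and the clock was at about 20 s of the 45 allowed.
- **Disagreements:** The force suggests a sink nearer 9–10 mm than the 7.5 mm from tool height; both are well inside the limits. The closed gripper read about 32 mm on the 34 mm sample. During the pass the arm hid the sample from both cameras, so I followed it by force and grip width only.

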